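# Sort two gauge blocks on the tipping tray

### The job

Sort the two gauge blocks by thickness on the tipping tray: first set the thin block down in the loading half of the level tray, beside the thick one. Then press the lip at the other end down until the tray bears on its stop screw, gently (below 20 newtons), and keep it there until the thin block has slid under the cross bar to the end wall and the thick one rests against the bar. Finally let the tray come back level under control, without letting it snap up; leave the blocks to slide by themselves and leave the things round about alone.

Things in the scene. Friction and masses are not known exactly. Their poses are not given: they have to be found in the camera images.
- sorter_base: Grey base plate of the tipping tray, fixed to the worktop, 240 (x) x 180 (y) x 10 mm. Origin: centre of its underside. Its x axis points from the loading end to the lip end of the tray (the way the blocks slide), roughly to the robot's right; its y axis is along the hinge, z up. Two cheeks at y = +-80 mm, reaching 84 mm above the worktop, carry the hinge.
- tray_hinge_axis (a point): Point on the tray's hinge axis, midway between the cheeks, 70 mm above the worktop; axes as sorter_base. The tray turns about the y axis through this point.
- tray_tilt (a joint): Tilt of the tray (rad): 0 level, held there by a counterweight; grows as the lip end goes down. A rigid stop screw, set differently each time, halts it somewhere from 0.26 to 0.38. Pressing on the lip pad takes a nearly constant 2 to 5 N (varies) until the tray meets the stop, then the force climbs steeply. Let go, it springs back fast.
- tray_floor (a point): Centre of the tray's inner floor, above the hinge; axes move with the tray (x to the lip end, y along the hinge, z out of the floor). Open polished aluminium tray; blocks slide on it at 0.25 rad of tilt or less. Inside x = -100 to 100 mm, y = -65 to 65 mm; side and loading-end walls 18 mm high; lip-end wall 14 mm high, outer face at x = 105 mm. The floor is 5 mm thick, its underside level with the hinge axis.
- cross_bar (a point): Centre of the underside of the steel cross bar over the tray: 6 mm thick (x = 15 to 21 mm from the hinge), right across, 15 mm above the floor, its top 25 mm above it. A 10 mm block passes beneath, a 20 mm block is held. Loading half of the tray: from the bar back to the loading-end wall, x = -100 to 15 mm. Axes as tray_floor.
- lip_pad (a point): Centre of the upper face of the black rubber pad (40 x 60 mm, along the tray's x and y) on the lip outside the lip-end wall; 133 mm from the hinge axis along the tray's x and 8 mm above it. This is where to press. Axes move with the tray.
- stop_screw: Upright steel stop screw, 12 mm across, under the lip half of the tray, 70 mm from the hinge axis along the base's x. Origin: centre of its top end, 41 to 49 mm above the worktop; the underside of the tray floor (5 mm thick, its underside level with the hinge axis) comes down on it.
- thin_block: Thin ground steel gauge block, 9 (x) x 30 (y) x 10 (z) mm, 21 g, lying on the worktop left of the tray. Origin: in its underside, halfway along the 30 mm and 4 mm from one long side, 5 mm from the other.
- thick_block: Thick ground steel gauge block, 9 (x) x 30 (y) x 20 (z) mm, 42 g, standing in the loading half of the tray with its 30 mm length roughly along the slide direction. Origin: in its underside, halfway along the 30 mm and 4 mm from one long side, 5 mm from the other.
- jar_1: Bystander: empty clear jar, 56 mm across, 42 mm high, beyond the tray. Origin: centre of its underside.
- pot_2: Bystander: low round pot with a tan lid, 67 mm across, 26 mm high, to the right of the tray. Origin: centre of its underside.
- lid_white_2: Bystander: white jar lid, 50 mm across, 12 mm high, to the right of the tray. Origin: centre of its underside.

How it is judged:
By the outcome, as a careful person would: the job done as asked, in the order asked, and still so for the second after the job is handed in, with the robot touching nothing.
It also fails if it takes over 59 s, if anything falls off the work surface, if the arm or the gripper's body presses on something with over 40 N, if the wrist force passes 120 N, or if a joint passes its speed limit or range.

### The arm

A 6-joint arm with a two-finger parallel gripper is mounted at the origin on a cart in front of the work surface, level with it; the furniture and walls round the work are solid. World frame = base frame: x ahead of the robot, y to its left, z up, the work surface at z = 0. Lengths are in m, angles in degrees, forces in N, time in s.
With the tool pointing down it reaches from about 0.4 to 0.825 m from the base axis. Payload 7 kg.
Tool frame: the origin (TCP) lies where the fingers leave the gripper's body, on its centre line; the fingertips stand 66 mm ahead of it and the grasp point (between the pads) lies 47 mm ahead of it; z points along the fingers, y is the direction in which the jaws open and shut (so a half turn about z gives the same grasp; the last joint's range is limited). The gripper opens to 88 mm and grips with 3 to 60 N. Pads are 19 mm wide; open, the fingers measure 130 mm over their backs; the gripper's body (78 mm by 193 mm) begins 47 mm behind the grasp point.
Start: joints at [90.132, 20.546, 0.682, 0, -70.136, -16.507], TCP at [0.19, 0.648, 0.292] pointing down, gripper open.
Joint ranges: [-176.03, 176.03], [-82.01, 121.73], [-58.28, 71.71], [-173.87, 95.51], [-174.79, -0.11], [-173.66, 173.66]. Speed limits (degrees/s): [136.94, 136.94, 172.46, 180, 180, 180].

### API

Orientations are given as [roll, pitch, yaw] about the fixed x, y, z axes, in that order (R = Rz(yaw) Ry(pitch) Rx(roll)).
In Python, from plant import get_obs, snapshot, close_job gives the robot as it stands.
- The arm moves only by the tool play_rows, never from a script. Its argument "series" is a list of rows, each a list of 5 numbers: the opening in per cent of the stroke, from 0 (shut) to 100 (fully open), then the shift along the tool's x, y, z in m, then the turn about the tool's z in degrees. In form: [[jaw, dx, dy, dz, spin], ...]. A call has 1 to 10 rows; each row is the pose to reach, as a shift and turn from the pose commanded when the call began, along the tool's axes at that moment; what a row does not reach only later rows make up. A row lasts 1/10 s, in which the tool goes at most 50 mm and 8.59 degrees, less where a joint would pass 70% of its speed; a pose out of reach is approached as far as the arm can. A call with a gripper value outside its range is refused whole. The fingers move at their own pace and stop on an object; the grip force is fixed at half the most. Time passes only in rows, so rows that repeat a pose let the fingers close. It gives the time, the measured TCP pose, the force and the opening at its end, in the units of the state.
- get_obs(): the state, without advancing time (a new reading comes with each control period).
- snapshot(name): name is "scene" or "top" or "wrist"; returns a dict with "frame" (400x640x3 uint8, red, green, blue), "z_map" (400x640 float32, m along the optical axis (not along the pixel's ray), 0 where there is no reading), "mtx" (3x3 intrinsics, pixels), "D" ([k1, k2, p1, p2, k3] as OpenCV has them; the pictures are not rectified), "camera_from_world" (4x4, takes a point from world to camera coordinates); the wrist camera has in their place "tool_from_camera" (4x4, takes a point from camera to tool coordinates, whose origin is the TCP and whose axes are the flange's). Camera axes: x right, y up, looking along -z (the intrinsics and any distortion apply to the point x, -y, -z); pixel columns grow to the right and rows downward; lengths in m; the calibration is good to about 2 mm. A picture is of the moment at which its call begins: read the wrist's pose just before it.
- close_job(): hands the job in, once; it reports no verdict.
The state is a dict: "clock": time; "joint_pos": joint angles; "qvel": joint speeds; "tau": joint torques, N m; "tool_pos": TCP position; "orientation": TCP orientation; "force": force on the tool from outside, world axes, zero at the start; "moment": the same for the moment, N m; "opening": finger opening in m.
Only numpy, scipy, OpenCV 4.12 (cv2) and the standard library are available. Lean on these libraries where they do the work, as an engineer would, in place of code of your own. Each camera call takes 0.05 s, during which the arm holds its last target.

## Working session

There is one attempt and no reset: what is moved stays moved. The work goes in short steps, Python scripts to look and compute and a tool call to move; the robot and the scene stay as the last step left them, time stands still between calls to the robot, and variables do not carry over. Pictures are saved under pics/ and viewed, and the job is handed in when it is done.

Besides the shell and the picture viewer there is one more tool, called after ">>>" as name([rows], argument=value, ...), one row to a line, values as JSON. play_rows: Moves the arm, as the interface text tells. Its arguments: {"type":"object","properties":{"series":{"type":"array"}},"required":["series"]}

```bash
mkdir -p pics; ls
cat > h.py <<'E'
import numpy as np,cv2
from plant import get_obs,snapshot,close_job
from scipy.spatial.transform import Rotation as R
def save(s,n): cv2.imwrite('pics/'+n,cv2.cvtColor(s['frame'],cv2.COLOR_RGB2BGR))
E
python3 - <<'E'
from h import *
print(get_obs())
for n in ['scene','top','wrist']:
    s=snapshot(n); save(s,n+'1.png'); print(n,s['mtx'],s['D'],s.get('camera_from_world'),s.get('tool_from_camera'))
    import pickle; pickle.dump(s,open(n+'1.pkl','wb'))
E
```

```text
pics
{'clock': 0.0, 'joint_pos': array([ 9.01331347e+01,  2.05892762e+01,  6.33715349e-01, -2.04598971e-02,
       -7.01371047e+01, -1.65091312e+01]), 'qvel': array([ 0.04297166, -0.02750621,  0.07778464,  0.06976084,  0.03261703,
        0.08840798]), 'tau': array([ 8.34954608e-05, -5.82722247e+01,  2.93058103e+01,  6.99725792e+00,
        6.95596682e-03, -1.44915562e-04]), 'tool_pos': array([0.19019161, 0.64724188, 0.29124547]), 'orientation': array([ 1.79905689e+02, -7.89430849e-03, -1.63829573e+01]), 'force': array([-0.17319173, -0.81525163,  0.31635451]), 'moment': array([0.00415375, 0.01496608, 0.02038265]), 'opening': 0.08778146703292887}
scene [[394.55901746   0.         320.02326987]
 [  0.         394.55901746 197.62832888]
 [  0.           0.           1.        ]] [-0.08105556  0.          0.          0.          0.        ] [[ 0.56613218 -0.82431334 -0.00137047 -0.32565696]
 [ 0.56868061  0.38936091  0.72456915 -0.3816599 ]
 [-0.59673841 -0.41098127  0.68920075 -0.6490432 ]
 [ 0.          0.          0.          1.        ]] None
top [[511.60320931   0.         313.66045715]
 [  0.         511.60320931 189.3221429 ]
 [  0.           0.           1.        ]] [0.05608025 0.         0.         0.         0.        ] [[-0.01340404 -0.9999016   0.00413806  0.00301417]
 [ 0.99317008 -0.01283387  0.11596763 -0.55628815]
 [-0.11590311  0.00566423  0.99324437 -1.51999419]
 [ 0.          0.          0.          1.        ]] None
wrist [[287.54299914   0.         320.86180949]
 [  0.         287.54299914 197.51784797]
 [  0.           0.           1.        ]] [-0.04773108  0.          0.          0.          0.        ] None [[-1.54271711e-04  9.69168040e-01  2.46400662e-01  6.60905519e-02]
 [ 9.99998744e-01 -2.39176408e-04  1.56685313e-03  8.02365310e-04]
 [ 1.57747720e-03  2.46400594e-01 -9.69166786e-01 -9.20541963e-02]
 [ 0.00000000e+00  0.00000000e+00  0.00000000e+00  1.00000000e+00]]
```

View pics/scene1.png

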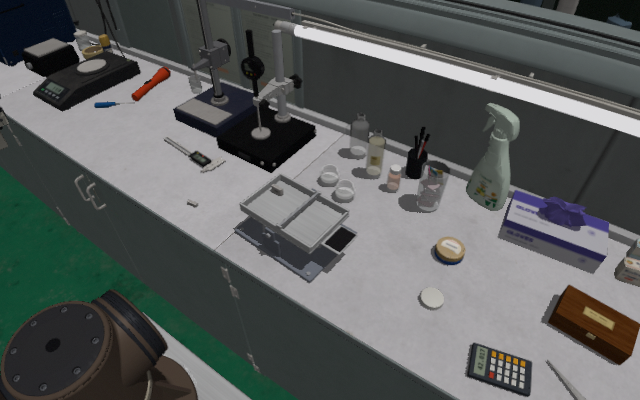

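View pics/top1.png

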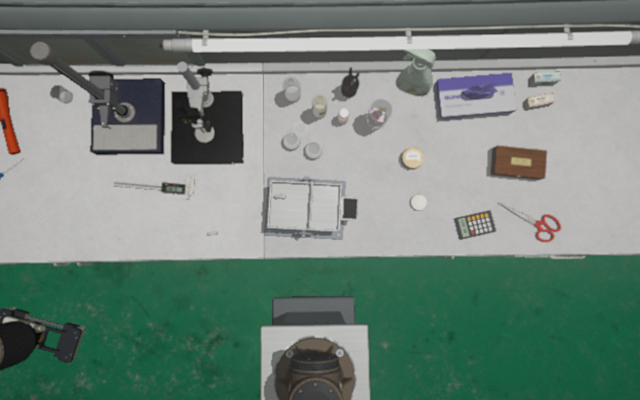

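View pics/wrist1.png

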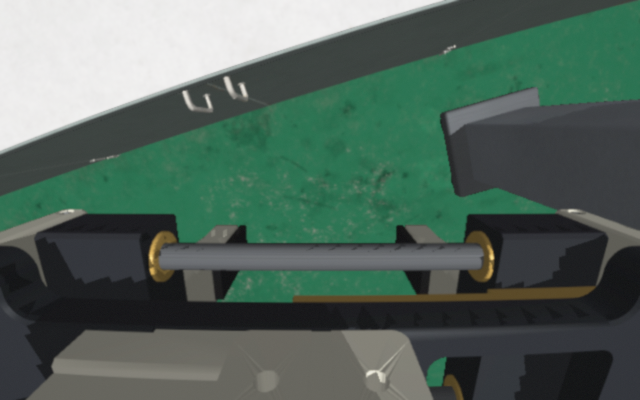

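```bash
cat >> h.py <<'E'
def cam_world(s,obs=None):
    if 'camera_from_world' in s and s['camera_from_world'] is not None: return np.linalg.inv(s['camera_from_world'])
    T=np.eye(4);T[:3,:3]=R.from_euler('xyz',obs['orientation'],degrees=True).as_matrix();T[:3,3]=obs['tool_pos']
    return T@s['tool_from_camera']
def ray(s,uv,obs=None):
    W=cam_world(s,obs); n=cv2.undistortPoints(np.array([[uv]],float),s['mtx'],s['D'])[0,0]
    return W[:3,3],W[:3,:3]@np.array([n[0],-n[1],-1.])
def onz(s,uv,z,obs=None):
    o,d=ray(s,uv,obs); return o+d*(z-o[2])/d[2]
def depthpt(s,uv,obs=None):
    o,d=ray(s,uv,obs); return o+d*s['z_map'][int(round(uv[1])),int(round(uv[0]))]
def proj(s,P,obs=None):
    C=np.linalg.inv(cam_world(s,obs)); p=(C[:3,:3]@np.atleast_2d(P).T).T+C[:3,3]; p=p*[1,-1,-1]
    return cv2.projectPoints(p.reshape(-1,1,3),np.zeros(3),np.zeros(3),s['mtx'],s['D'])[0][:,0]
def crop(s,x0,y0,x1,y1,k,n):
    f=cv2.cvtColor(s['frame'],cv2.COLOR_RGB2BGR)[y0:y1,x0:x1]; f=cv2.resize(f,None,fx=k,fy=k,interpolation=cv2.INTER_CUBIC)
    for g in range((x0//10+1)*10,x1,10): cv2.line(f,(int((g-x0+.5)*k),0),(int((g-x0+.5)*k),6),(0,0,255),1); cv2.putText(f,str(g),(int((g-x0+.5)*k)-9,15),0,.32,(0,0,255),1)
    for g in range((y0//10+1)*10,y1,10): cv2.line(f,(0,int((g-y0+.5)*k)),(6,int((g-y0+.5)*k)),(0,0,255),1); cv2.putText(f,str(g),(8,int((g-y0+.5)*k)+3),0,.32,(0,0,255),1)
    cv2.imwrite('pics/'+n,f)
E
python3 - <<'E'
from h import *
import pickle
s=pickle.load(open('top1.pkl','rb')); crop(s,200,170,370,250,4.7,'topc.png')
for uv in [(212,233),(350,208),(280,197)]: print(onz(s,uv,.01),depthpt(s,uv))
c=pickle.load(open('scene1.pkl','rb')); crop(c,170,160,370,290,4,'scenec.png')
for uv in [(192,202),(340,240),(278,188)]: print(onz(c,uv,.01),depthpt(c,uv))
E
```

```text
[0.42931489 0.30613206 0.01      ] [0.42953511 0.30738642 0.00349537]
[ 0.49981747 -0.11503742  0.01      ] [ 0.49466466 -0.110049    0.07528536]
[0.53648557 0.09925507 0.01      ] [0.52741004 0.09388378 0.09865487]
[0.42880373 0.30593496 0.01      ] [0.42747951 0.30372365 0.01227803]
[ 0.53885153 -0.08218501  0.01      ] [ 0.48938836 -0.11087768  0.0772463 ]
[0.59884462 0.15363521 0.01      ] [0.52938786 0.08946735 0.09474003]
```

View pics/topc.png

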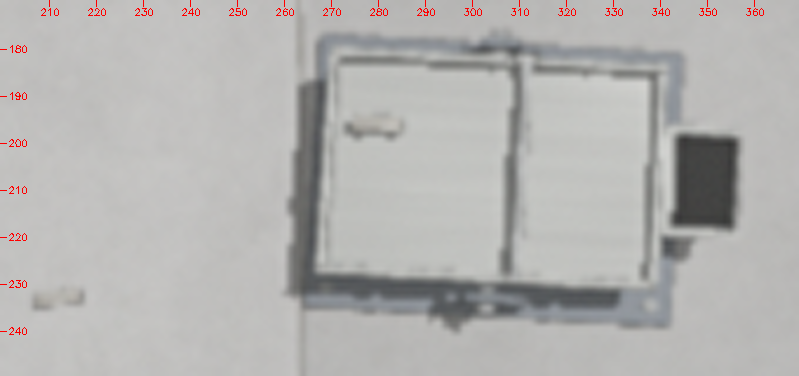

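View pics/scenec.png

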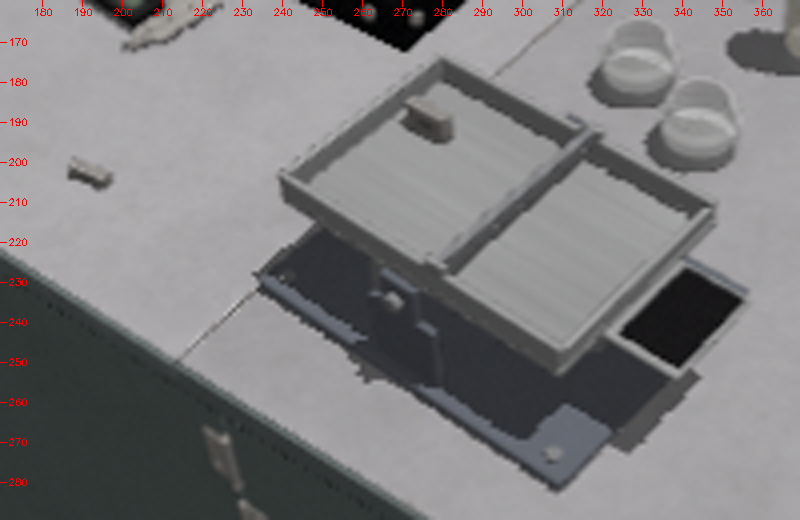

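```bash
cat >> h.py <<'E'
def shift(target,yaw,base=None,byaw=None):
    o=get_obs()
    Rm=R.from_euler('xyz',o['orientation'],degrees=True).as_matrix()
    d=np.array(target)-o['tool_pos']
    print('at',o['tool_pos'].round(4),o['orientation'].round(2),'F',o['force'].round(2),'t',o['clock'],'open',round(o['opening'],4))
    print('shift',(Rm.T@d).round(4),'spin',-(yaw-o['orientation'][2]))
E
python3 - <<'E'
from h import *
import pickle
s=pickle.load(open('top1.pkl','rb'));c=pickle.load(open('scene1.pkl','rb'))
a,b=onz(s,(206.7,233.8),.01),onz(s,(217.3,232),.01);print(a,b,np.degrees(np.arctan2(*(b-a)[1::-1])))
a,b=onz(c,(187.5,201),.01),onz(c,(196,204),.01);print(a,b,np.degrees(np.arctan2(*(b-a)[1::-1])))
o=get_obs();shift([.43,.306,.22],-90)
E
```

```text
[0.42713832 0.32210971 0.01      ] [0.4321007  0.29014207 0.01      ] -81.17632280575053
[0.4245945  0.31872998 0.01      ] [0.42964354 0.29151326 0.01      ] -79.4904120343946
at [0.1902 0.6474 0.2914] [ 1.7993e+02 -1.0000e-02 -1.6380e+01] F [-0.37 -0.4  -0.01] t 0.15 open 0.0876
shift [0.3263 0.2598 0.0718] spin 73.6216941190572
```

>>> play_rows([
  [100, 0.326, 0.26, 0.07, 64],
  [100, 0.326, 0.26, 0.07, 64],
  [100, 0.326, 0.26, 0.07, 64],
  [100, 0.326, 0.26, 0.07, 64],
  [100, 0.326, 0.26, 0.07, 64],
  [100, 0.326, 0.26, 0.07, 64],
  [100, 0.326, 0.26, 0.07, 64],
  [100, 0.326, 0.26, 0.07, 64],
  [100, 0.326, 0.26, 0.07, 64],
  [100, 0.326, 0.26, 0.07, 64],
])

```text
clock: 1.15
tool_pos: [0.4307, 0.3033, 0.2214]
orientation: [179.9, -0.1, -80.6]
force: [-0.3, 0.1, 0.8]
opening: 0.0876
```

Run:
```python
from h import *
import pickle
o=get_obs();s=snapshot('wrist');save(s,'w2.png');pickle.dump((o,s),open('w2.pkl','wb'));print(o['tool_pos'],o['orientation'],o['force'],o['clock'])
```

```text
[0.4306699  0.30332838 0.22136866] [ 1.79921135e+02 -7.18396075e-02 -8.05859012e+01] [-0.27093002  0.10545026  0.8117365 ] 1.15
```

View pics/w2.png

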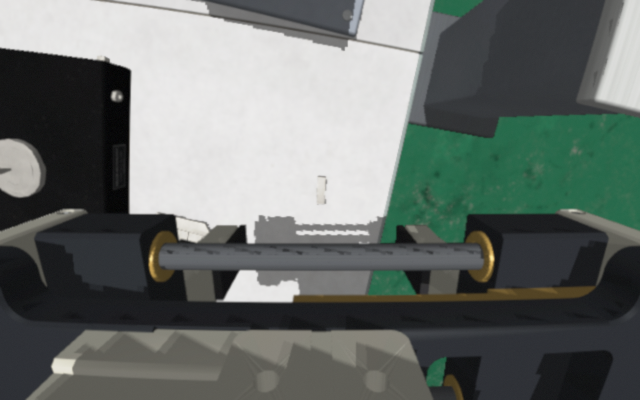

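Run:
```python
from h import *
import pickle
o,s=pickle.load(open('w2.pkl','rb'))
crop(s,290,160,360,215,11,'w2c.png')
for uv in [(321,190)]: print(onz(s,uv,.01,o),depthpt(s,uv,o), s['z_map'][185:195,321])
# center pixel of TCP line
T=cam_world(s,o)
print(proj(s,[o['tool_pos']*[1,1,0]+[0,0,.01]],o))
```

```text
[0.42989913 0.30546413 0.01      ] [0.42992706 0.30529777 0.01074238] [0.3098051  0.3108343  0.30987352 0.3107815  0.31193045 0.31037566
 0.3095269  0.31262615 0.31352141 0.3135285 ]
[[320.61939511 187.98362248]]
```

View pics/w2c.png

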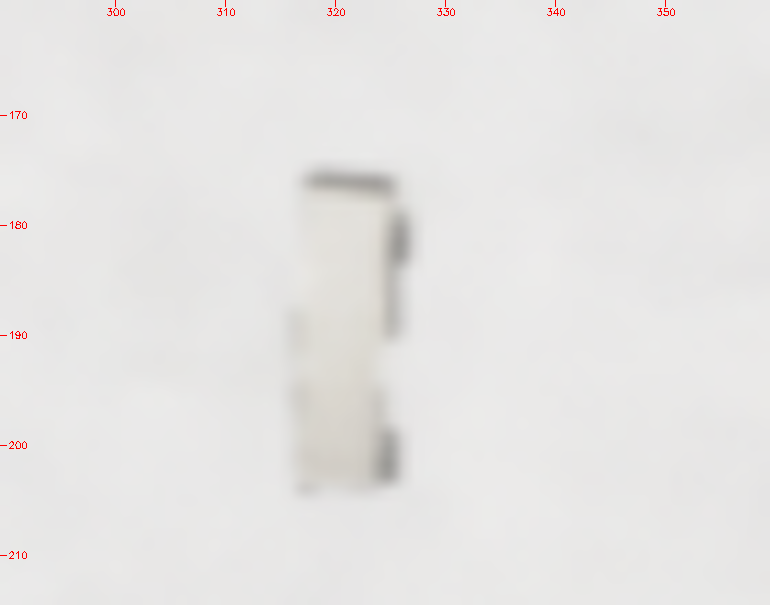

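>>> play_rows([
  [50, -0.0023, 0.0005, 0.05, 1.5],
  [50, -0.0023, 0.0005, 0.09, 1.5],
  [40, -0.0023, 0.0005, 0.12, 1.5],
  [40, -0.0023, 0.0005, 0.14, 1.5],
  [40, -0.0023, 0.0005, 0.15, 1.5],
  [40, -0.0023, 0.0005, 0.1525, 1.5],
  [40, -0.0023, 0.0005, 0.1525, 1.5],
  [40, -0.0023, 0.0005, 0.1525, 1.5],
])

```text
clock: 2.0
tool_pos: [0.4293, 0.3092, 0.0708]
orientation: [-179.9, 0.1, -81.8]
force: [-0.4, -0.2, 1.1]
opening: 0.0357
```

Run:
```python
from h import *
shift([.4299,.3055,.0685],-82.1)
s=snapshot('wrist');save(s,'w3.png')
```

```text
at [0.4293 0.3092 0.0708] [-1.7992e+02  8.0000e-02 -8.1840e+01] F [-0.44 -0.17  1.08] t 2.0 open 0.0357
shift [ 0.0038 -0.0001  0.0023] spin 0.25562649238464985
```

View pics/w3.png

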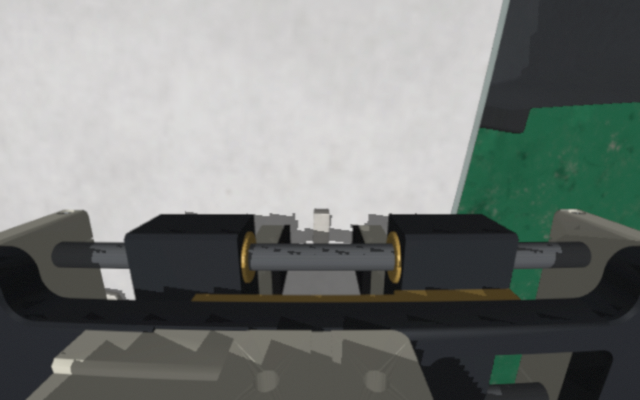

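>>> play_rows([
  [40, 0.0035, 0, 0.002, 0],
  [40, 0.0035, 0, 0.002, 0],
  [40, 0.0035, 0, 0.002, 0],
])

```text
clock: 2.35
tool_pos: [0.4295, 0.3048, 0.068]
orientation: [-180.0, 0.0, -81.9]
force: [1.0, 1.3, 0.9]
opening: 0.0349
```

Run:
```python
from h import *
shift([.4299,.3055,.0685],-82.1)
print(proj(s:=snapshot('wrist'),[[.4299,.3055,.01],[.4299+.015*.139,.3055-.015*.99,.01]],get_obs()));crop(s,250,180,400,270,5,'w4c.png')
```

```text
at [0.4295 0.3048 0.068 ] [-1.7998e+02  2.0000e-02 -8.1890e+01] F [0.97 1.29 0.91] t 2.35 open 0.0349
shift [-0.0006 -0.0005 -0.0005] spin 0.20636533684280778
[[319.77120552 247.21551957]
 [319.79574026 222.0634418 ]]
```

View pics/w4c.png

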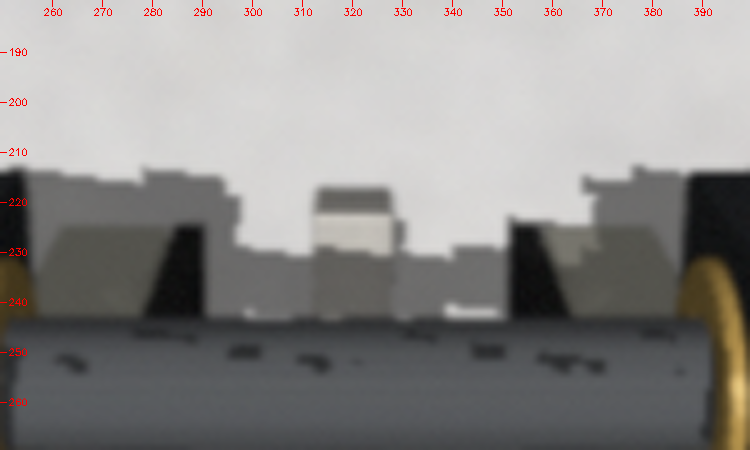

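>>> play_rows([
  [0, 0, 0, 0, 0],
  [0, 0, 0, 0, 0],
  [0, 0, 0, 0, 0],
  [0, 0, 0, 0, 0],
  [0, 0, 0, 0, 0],
  [0, 0, 0, 0, 0],
])

```text
clock: 3.0
tool_pos: [0.4294, 0.305, 0.0676]
orientation: [180.0, -0.0, -81.9]
force: [0.8, -1.0, 0.4]
opening: 0.0084
```

>>> play_rows([
  [0, 0, 0, -0.03, 0],
  [0, 0, 0, -0.07, 0],
  [0, 0, 0, -0.11, 0],
  [0, 0, 0, -0.15, 0],
  [0, 0, 0, -0.18, 0],
  [0, 0, 0, -0.18, 0],
])

```text
clock: 3.6
tool_pos: [0.4308, 0.3064, 0.2525]
orientation: [-179.6, 0.3, -81.8]
force: [0.4, 0.5, -0.7]
opening: 0.0085
```

Run:
```python
from h import *
import pickle
o=get_obs();s=snapshot('wrist');save(s,'w5.png')
print(o['opening'],o['tool_pos'],o['clock'])
s=pickle.load(open('top1.pkl','rb'))
def q(l): 
    return [(x/4.7+200-.5,y/4.7+170-.5) for x,y in l]
# pad corners (z=.078), hinge model
from scipy.optimize import least_squares
pad=q([(676,134),(739,137),(736,229),(671,227)])
def pts(p,L):
    x,y,a=p; ax=np.array([np.cos(a),np.sin(a)]);ay=np.array([-ax[1],ax[0]])
    return np.array([[*(np.array([x,y])+ax*u+ay*v),z] for u,v,z in L])
L=[(113,30,78),(153,30,78),(153,-30,78),(113,-30,78)]
# bar ends top z=.075+.025: right(lip) edge? use centre x=18
bar=q([(517,68),(507,272)]); Lb=[(18,65,93),(18,-65,93)]
L=np.array(L+Lb)/1000; px=np.array(pad+bar)
f=lambda p:(proj(s,pts(p,L))-px).ravel()
r=least_squares(f,[.5,.02,np.radians(-93)]);print(r.x[:2],np.degrees(r.x[2]),r.fun.round(2))
for uv in q([(348,127),(402,127)]): print(onz(s,uv,.095))
```

```text
0.008474846618073292 [0.43080511 0.30639686 0.25246881] 3.6
[0.50272574 0.02598647] -93.66350364482237 [-0.75 -0.44 -0.55 -0.38 -0.75  0.44 -0.59  0.16  1.4  -0.48  1.22  0.7 ]
[0.52942709 0.1128349  0.095     ]
[0.5289907  0.07949112 0.095     ]
```

View pics/w5.png

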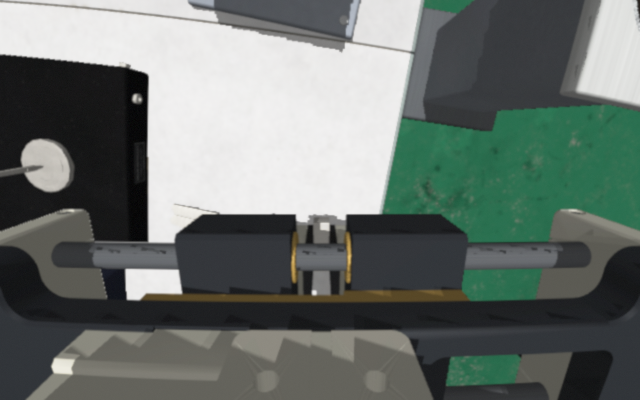

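Run:
```python
from h import *
shift([.481,.0975,.28],-93.7)
```

```text
at [0.4299 0.3057 0.25  ] [-179.81    0.2   -81.87] F [-0.15 -0.97 -0.3 ] t 3.65 open 0.0084
shift [ 0.2132 -0.0212 -0.0307] spin 11.83053144809952
```

>>> play_rows([
  [0, 0.04, -0.004, -0.03, 2],
  [0, 0.08, -0.008, -0.03, 5],
  [0, 0.12, -0.012, -0.03, 8],
  [0, 0.16, -0.016, -0.03, 11],
  [0, 0.19, -0.019, -0.03, 12],
  [0, 0.213, -0.021, -0.03, 12],
  [0, 0.213, -0.021, -0.03, 12],
  [0, 0.213, -0.021, -0.03, 12],
  [0, 0.213, -0.021, -0.03, 12],
])

```text
clock: 4.55
tool_pos: [0.48, 0.0974, 0.277]
orientation: [179.9, -0.0, -93.9]
force: [-0.4, -0.2, -0.7]
opening: 0.0083
```

Run:
```python
from h import *
import pickle
o=get_obs();s=snapshot('wrist');save(s,'w6.png');pickle.dump((o,s),open('w6.pkl','wb'));print(o['tool_pos'],o['orientation'],o['force'],o['clock'])
crop(s,200,0,460,230,3,'w6c.png')
```

```text
[0.48004852 0.09740094 0.27698571] [ 1.79943900e+02 -2.85774733e-02 -9.38649918e+01] [-0.39702255 -0.21419626 -0.69258274] 4.55
```

View pics/w6.png

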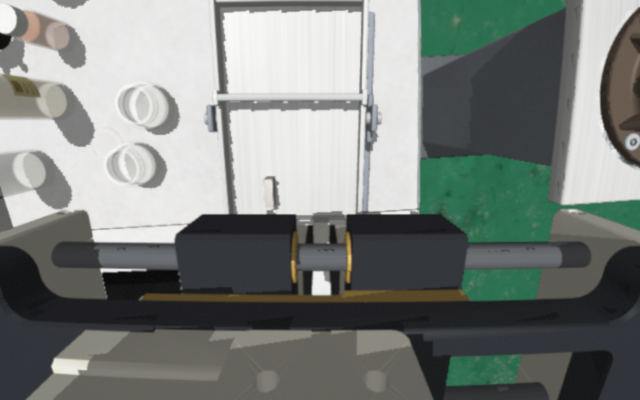

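View pics/w6c.png

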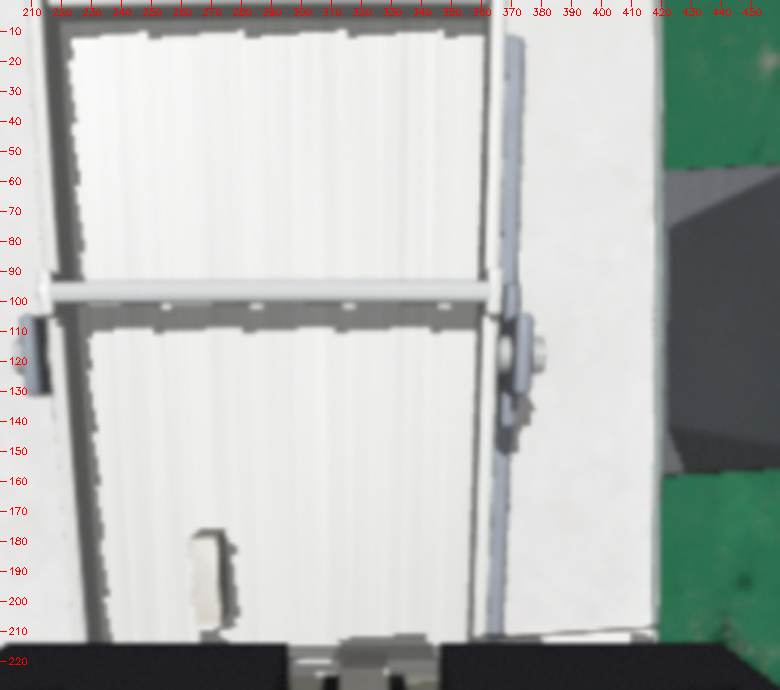

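Run:
```python
from h import *
import pickle
o,s=pickle.load(open('w6.pkl','rb'))
h=np.array([.5027,.026]);a=np.radians(-93.66);ax=np.array([np.cos(a),np.sin(a)]);ay=np.array([-ax[1],ax[0]])
def t(uv,z):
    p=onz(s,uv,z,o); d=p[:2]-h; print(uv,p.round(4),'tray',(d@ax*1e3).round(1),(d@ay*1e3).round(1))
t((240,94),.1);t((350,94.5),.1);t((240,100),.1);t((350,100),.1)
for r in (30,60,80): t((215.5+(r-60)*.0,r),.093);t((362,r),.093)
for r in (130,160,190): t((358.5,r),.075)
t((264,179),.095);t((271.5,179),.095);t((265.5,207.5),.095);t((272,207.5),.095)
print(depthpt(s,(320,60),o),depthpt(s,(320,150),o),depthpt(s,(320,97),o))
```

```text
(240, 94) [ 0.5457 -0.0006  0.1   ] tray 23.8 44.6
(350, 94.5) [0.4478 0.0067 0.1   ] tray 22.8 -53.5
(240, 100) [0.5463 0.0045 0.1   ] tray 18.7 44.9
(350, 100) [0.448  0.0114 0.1   ] tray 18.1 -53.6
(215.5, 30) [ 0.5625 -0.057   0.093 ] tray 79.0 65.0
(362, 30) [ 0.434  -0.0475  0.093 ] tray 77.7 -63.8
(215.5, 60) [ 0.5659 -0.0323  0.093 ] tray 54.1 66.8
(362, 60) [ 0.435  -0.0227  0.093 ] tray 53.0 -64.4
(215.5, 80) [ 0.5684 -0.0153  0.093 ] tray 37.1 68.2
(362, 80) [ 0.4357 -0.0058  0.093 ] tray 36.0 -64.9
(358.5, 130) [0.4383 0.0389 0.075 ] tray -8.7 -65.1
(358.5, 160) [0.4394 0.0689 0.075 ] tray -38.7 -65.9
(358.5, 190) [0.4406 0.1003 0.075 ] tray -70.2 -66.8
(264, 179) [0.5339 0.0785 0.095 ] tray -54.4 27.8
(271.5, 179) [0.5267 0.079  0.095 ] tray -54.4 20.5
(265.5, 207.5) [0.5358 0.1072 0.095 ] tray -83.1 27.9
(272, 207.5) [0.5293 0.1076 0.095 ] tray -83.2 21.4
[ 0.47222198 -0.02892041  0.07443144] [0.47804619 0.05623249 0.07355469] [0.47460237 0.00701832 0.09934782]
```

Run:
```python
from h import *
shift([.4805,.0747,.1435],-93.8)
```

```text
at [0.4801 0.0976 0.2772] [ 1.7996e+02 -2.0000e-02 -9.3840e+01] F [-0.12 -0.13 -0.72] t 4.6 open 0.0083
shift [ 0.0228 -0.002   0.1337] spin -0.03790003744917669
```

>>> play_rows([
  [0, 0.023, -0.002, 0.03, 0],
  [0, 0.023, -0.002, 0.07, 0],
  [0, 0.023, -0.002, 0.1, 0],
  [0, 0.023, -0.002, 0.12, 0],
  [0, 0.023, -0.002, 0.125, 0],
  [0, 0.023, -0.002, 0.128, 0],
  [0, 0.023, -0.002, 0.13, 0],
  [0, 0.023, -0.002, 0.131, 0],
  [0, 0.023, -0.002, 0.131, 0],
])

```text
clock: 5.5
tool_pos: [0.4811, 0.0743, 0.1474]
orientation: [-179.9, 0.0, -93.9]
force: [-0.8, -0.5, -0.9]
opening: 0.0084
```

Run:
```python
from h import *
shift([.4805,.0747,.1435],-93.8)
s=snapshot('scene');crop(s,220,130,380,270,5,'s7.png')
```

```text
at [0.4811 0.0743 0.1474] [-1.7993e+02  5.0000e-02 -9.3860e+01] F [-0.78 -0.48 -0.88] t 5.5 open 0.0084
shift [-0.0004  0.0006  0.0039] spin -0.06158378129048003
```

View pics/s7.png

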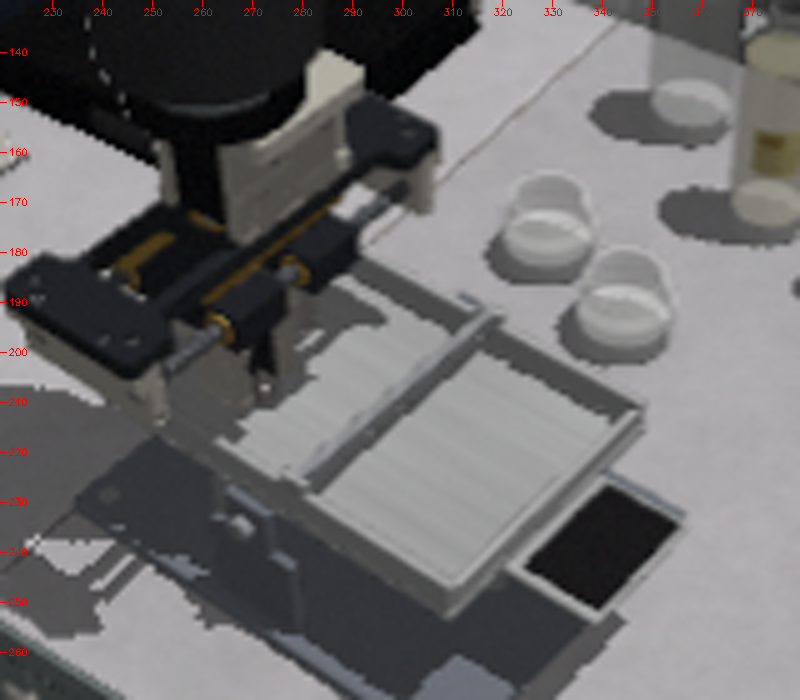

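>>> play_rows([
  [0, 0, 0, 0.002, 0],
  [0, 0, 0, 0.003, 0],
  [0, 0, 0, 0.003, 0],
])

```text
clock: 5.85
tool_pos: [0.4807, 0.0739, 0.1436]
orientation: [180.0, -0.0, -93.9]
force: [0.2, 0.2, -1.0]
opening: 0.0087
```

>>> play_rows([
  [0, 0, 0, 0.0005, 0],
  [0, 0, 0, 0.001, 0],
  [0, 0, 0, 0.001, 0],
])

```text
clock: 6.15
tool_pos: [0.4808, 0.074, 0.1426]
orientation: [-180.0, -0.0, -93.9]
force: [0.1, 0.2, -0.4]
opening: 0.0088
```

>>> play_rows([
  [0, 0, 0, 0.0005, 0],
  [0, 0, 0, 0.0005, 0],
  [0, 0, 0, 0.0005, 0],
])

```text
clock: 6.45
tool_pos: [0.4811, 0.0741, 0.1426]
orientation: [-179.9, 0.0, -93.9]
force: [-0.0, -0.6, 5.5]
opening: 0.0086
```

Contact (5.5 N). Release.

>>> play_rows([
  [0, 0, 0, -0.0004, 0],
  [18, 0, 0, -0.0004, 0],
  [18, 0, 0, -0.0004, 0],
  [18, 0, 0, -0.0004, 0],
  [18, 0, 0, -0.0004, 0],
])

```text
clock: 6.95
tool_pos: [0.4806, 0.0739, 0.1424]
orientation: [180.0, -0.0, -93.9]
force: [-0.0, -0.1, 0.8]
opening: 0.0158
```

>>> play_rows([
  [18, 0, 0, -0.005, 0],
  [18, 0, 0, -0.02, 0],
  [18, 0, 0, -0.05, 0],
  [18, 0, 0, -0.08, 0],
  [18, 0, 0, -0.11, 0],
  [18, -0.03, 0, -0.13, 0],
  [18, -0.05, 0, -0.13, 0],
  [18, -0.05, 0, -0.13, 0],
  [18, -0.05, 0, -0.13, 0],
])

```text
clock: 7.85
tool_pos: [0.4838, 0.124, 0.2726]
orientation: [180.0, -0.0, -93.8]
force: [0.4, -0.7, -0.5]
opening: 0.0156
```

Run:
```python
from h import *
import pickle
o=get_obs();s=snapshot('wrist');pickle.dump((o,s),open('w8.pkl','wb'));print(o['tool_pos'],o['orientation'],o['force'],o['clock'],o['opening'])
crop(s,190,30,450,230,3,'w8c.png')
s=snapshot('scene');crop(s,220,150,380,270,5,'s8.png')
```

```text
[0.48380128 0.12396836 0.27256562] [ 1.79978313e+02 -7.70545012e-03 -9.38226129e+01] [ 0.36206301 -0.67407084 -0.51604271] 7.85 0.01564607235067923
```

View pics/w8c.png

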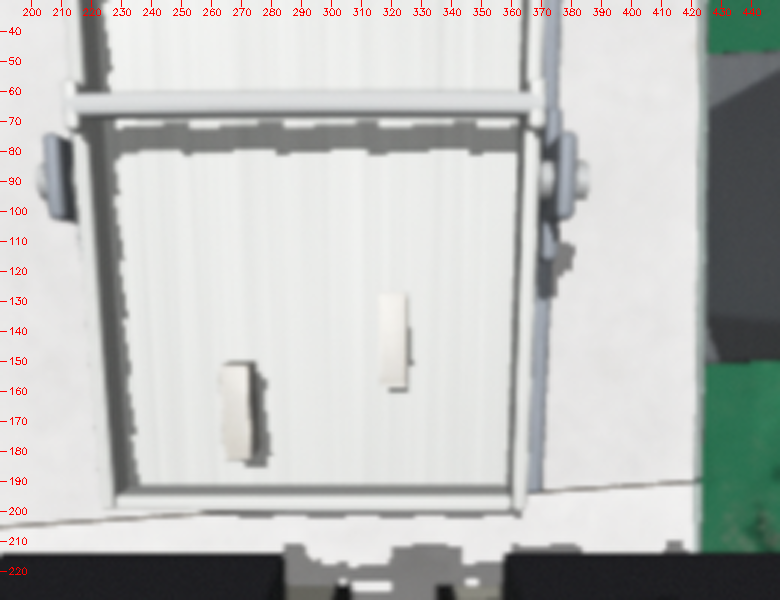

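View pics/s8.png

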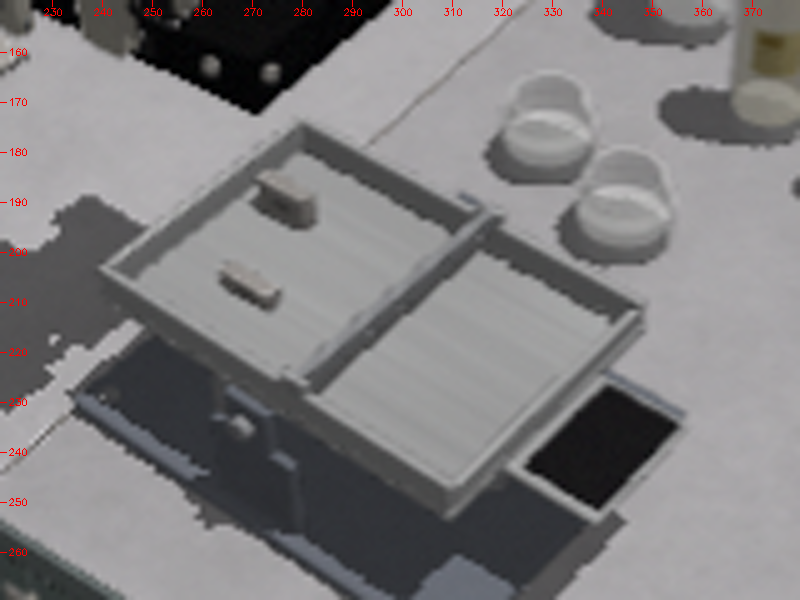

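Run:
```python
from h import *
shift([.494,-.1095,.158],-93.8)
```

```text
at [0.4838 0.1233 0.2723] [ 1.7996e+02 -3.0000e-02 -9.3880e+01] F [-0.83  0.95  0.08] t 7.95 open 0.0157
shift [ 0.2315 -0.0261  0.1144] spin -0.08129900508372145
```

>>> play_rows([
  [0, 0.05, -0.006, 0, 0],
  [0, 0.1, -0.012, 0, 0],
  [0, 0.15, -0.018, 0, 0],
  [0, 0.2, -0.024, 0, 0],
  [0, 0.231, -0.026, 0.02, 0],
  [0, 0.231, -0.026, 0.05, 0],
  [0, 0.231, -0.026, 0.08, 0],
  [0, 0.231, -0.026, 0.1, 0],
  [0, 0.231, -0.026, 0.112, 0],
  [0, 0.231, -0.026, 0.112, 0],
])

```text
clock: 8.95
tool_pos: [0.4934, -0.1089, 0.1591]
orientation: [179.8, -0.0, -93.9]
force: [-0.2, -0.2, -0.5]
opening: 0.0006
```

Run:
```python
from h import *
shift([.494,-.1095,.144],-93.8)
s=snapshot('scene');crop(s,220,150,380,270,5,'s9.png')
```

```text
at [ 0.4934 -0.1089  0.1591] [ 1.7981e+02 -4.0000e-02 -9.3920e+01] F [-0.25 -0.17 -0.54] t 8.95 open 0.0006
shift [ 0.0006 -0.0007  0.0151] spin -0.11582944704439058
```

View pics/s9.png

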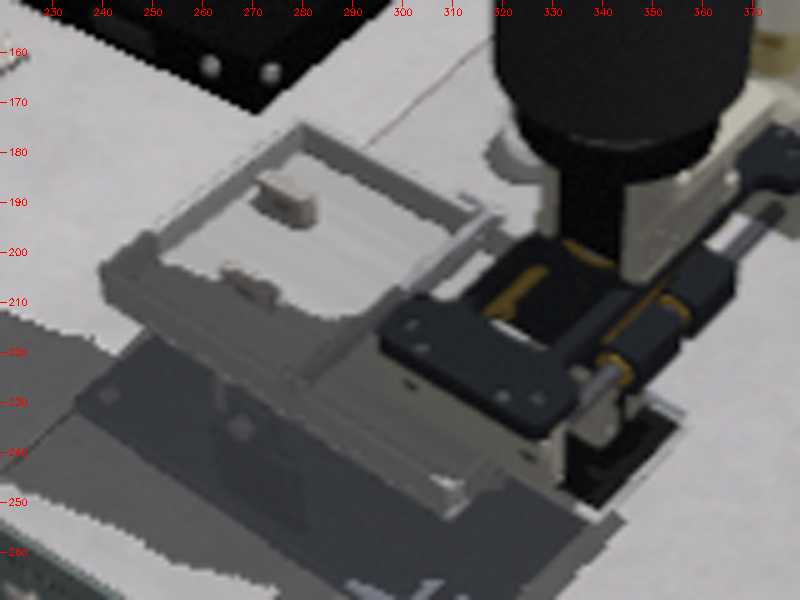

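>>> play_rows([
  [0, 0, -0.0005, 0.005, 0],
  [0, 0, -0.0005, 0.01, 0],
  [0, 0, -0.0005, 0.012, 0],
  [0, 0, -0.0005, 0.013, 0],
  [0, 0, -0.0005, 0.014, 0],
  [0, 0, -0.0005, 0.015, 0],
  [0, 0, -0.0005, 0.016, 0],
  [0, 0, -0.0005, 0.016, 0],
])

```text
clock: 9.8
tool_pos: [0.4949, -0.1084, 0.1445]
orientation: [180.0, -0.0, -93.9]
force: [0.3, -0.1, 0.5]
opening: 0.0
```

>>> play_rows([
  [0, 0, 0, 0.001, 0],
  [0, 0, 0, 0.002, 0],
  [0, 0, 0, 0.003, 0],
  [0, 0, 0, 0.004, 0],
  [0, 0, 0, 0.005, 0],
])

```text
clock: 10.3
tool_pos: [0.495, -0.1085, 0.1396]
orientation: [-180.0, -0.0, -93.9]
force: [-0.6, -0.5, 4.4]
opening: 0.0003
```

>>> play_rows([
  [0, 0, 0, 0.002, 0],
  [0, 0, 0, 0.004, 0],
  [0, 0, 0, 0.006, 0],
  [0, 0, 0, 0.008, 0],
  [0, 0, 0, 0.01, 0],
  [0, 0, 0, 0.012, 0],
  [0, 0, 0, 0.014, 0],
  [0, -0.0, 0, 0.016, 0],
  [0, -0.0005, 0, 0.018, 0],
  [0, -0.001, 0, 0.02, 0],
])

```text
clock: 11.3
tool_pos: [0.4951, -0.1074, 0.1194]
orientation: [-180.0, -0.0, -93.9]
force: [0.9, -2.0, 3.1]
opening: 0.0006
```

>>> play_rows([
  [0, 0, 0, 0.002, 0],
  [0, -0.0005, 0, 0.004, 0],
  [0, -0.001, 0, 0.006, 0],
  [0, -0.001, 0, 0.008, 0],
  [0, -0.001, 0, 0.009, 0],
])

```text
clock: 11.8
tool_pos: [0.4952, -0.1062, 0.1104]
orientation: [-180.0, 0.0, -93.9]
force: [0.6, 0.6, 3.3]
opening: 0.0005
```

Now creep in 1 mm rows, checking often.

>>> play_rows([
  [0, 0, 0, 0.001, 0],
  [0, 0, 0, 0.002, 0],
  [0, -0.0005, 0, 0.003, 0],
])

```text
clock: 12.1
tool_pos: [0.4951, -0.1059, 0.1075]
orientation: [-180.0, -0.0, -93.9]
force: [0.9, -0.4, 2.7]
opening: 0.0005
```

>>> play_rows([
  [0, 0, 0, 0.001, 0],
  [0, 0, 0, 0.002, 0],
])

```text
clock: 12.3
tool_pos: [0.4951, -0.1059, 0.1055]
orientation: [-180.0, 0.0, -93.9]
force: [0.0, 0.2, 3.4]
opening: 0.0003
```

>>> play_rows([
  [0, 0, 0, 0.001, 0],
  [0, 0, 0, 0.001, 0],
])

```text
clock: 12.5
tool_pos: [0.4951, -0.1059, 0.1045]
orientation: [180.0, 0.0, -93.9]
force: [0.3, 0.7, 3.2]
opening: 0.0006
```

>>> play_rows([
  [0, 0, 0, 0.001, 0],
  [0, 0, 0, 0.001, 0],
])

```text
clock: 12.7
tool_pos: [0.4952, -0.1058, 0.1037]
orientation: [-180.0, 0.0, -93.9]
force: [-0.7, 2.6, 7.3]
opening: 0.0003
```

>>> play_rows([
  [0, 0, 0, 0.0003, 0],
  [0, 0, 0, 0.0003, 0],
  [0, 0, 0, 0.0003, 0],
])

```text
clock: 13.0
tool_pos: [0.4952, -0.1058, 0.1036]
orientation: [-180.0, 0.0, -93.9]
force: [-1.1, 2.3, 7.0]
opening: 0.0004
```

Run:
```python
from h import *
o=get_obs();print(o['force'],o['tool_pos'])
s=snapshot('scene');crop(s,220,150,380,270,5,'s10.png')
s=snapshot('top');crop(s,250,160,370,250,6,'t10.png')
print(get_obs()['force'],get_obs()['clock'])
```

```text
[-1.11823982  2.34665942  6.9767518 ] [ 0.49519808 -0.10579314  0.1036187 ]
[-1.49589475  1.43133326  7.36634747] 13.1
```

View pics/s10.png

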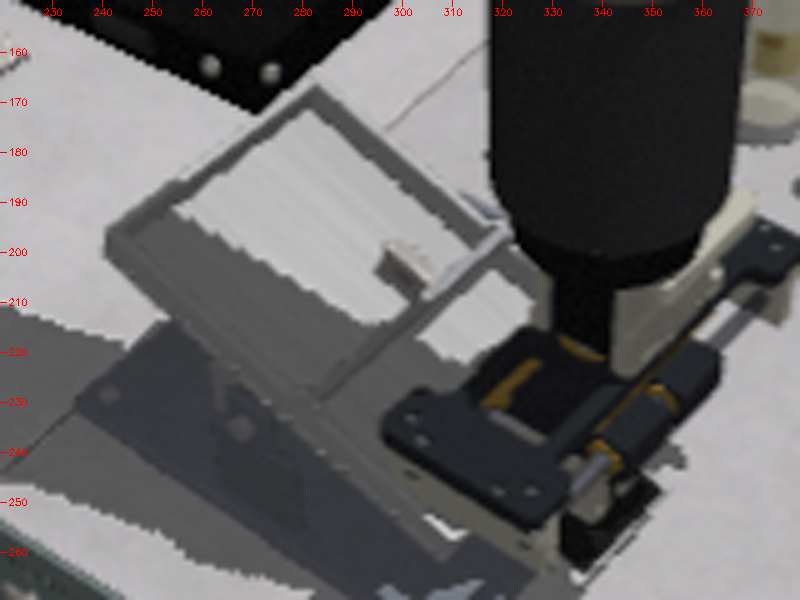

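View pics/t10.png

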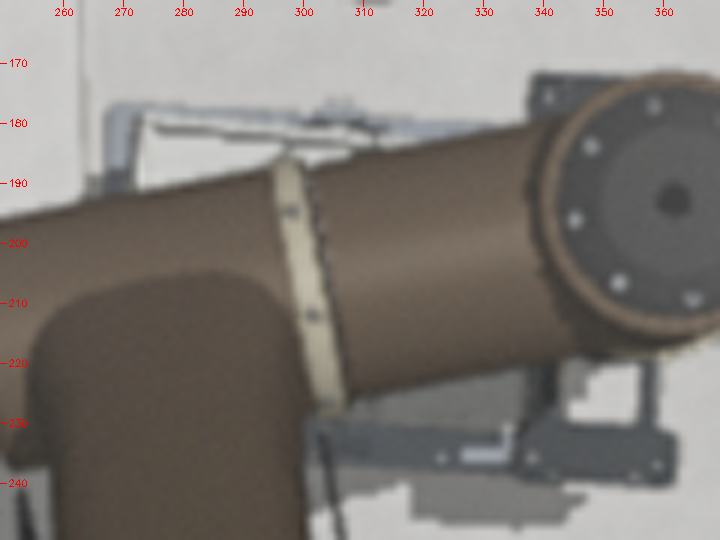

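>>> play_rows([
  [0, 0, 0, 0.0004, 0],
  [0, 0, 0, 0.0004, 0],
])

```text
clock: 13.3
tool_pos: [0.4952, -0.1058, 0.1033]
orientation: [-180.0, 0.0, -93.9]
force: [-2.1, 2.8, 9.2]
opening: 0.0004
```

>>> play_rows([
  [0, 0, 0, 0.0003, 0],
  [0, 0, 0, 0.0003, 0],
  [0, 0, 0, 0.0003, 0],
  [0, 0, 0, 0.0003, 0],
  [0, 0, 0, 0.0003, 0],
  [0, 0, 0, 0.0003, 0],
  [0, 0, 0, 0.0003, 0],
  [0, 0, 0, 0.0003, 0],
])

```text
clock: 14.1
tool_pos: [0.4952, -0.1058, 0.1032]
orientation: [-180.0, 0.0, -93.9]
force: [-2.4, 2.7, 9.9]
opening: 0.0004
```

Run:
```python
from h import *
s=snapshot('wrist');save(s,'w11.png')
s=snapshot('scene');crop(s,260,180,360,270,7.5,'s11.png')
print(get_obs()['force'],get_obs()['clock'])
```

```text
[-1.55609869  3.21163758  9.63424723] 14.2
```

View pics/w11.png

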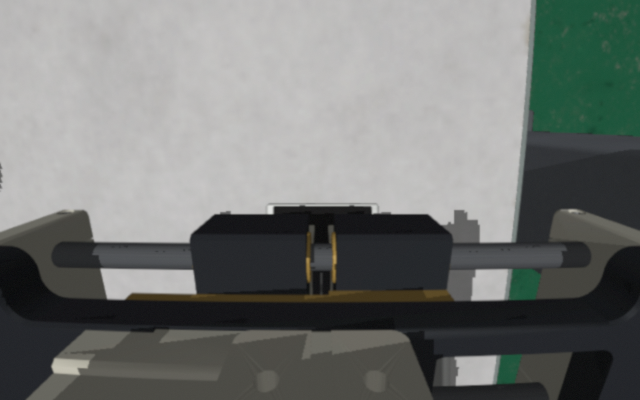

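View pics/s11.png

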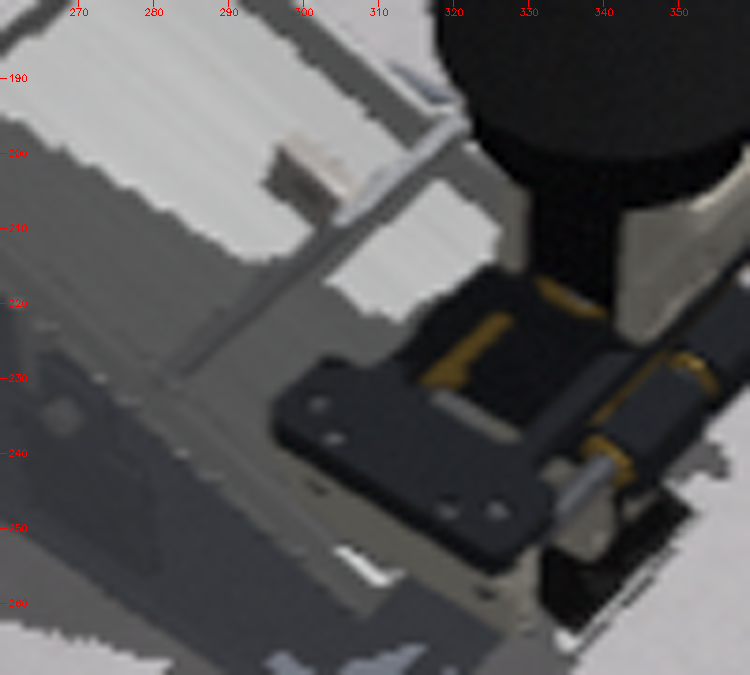

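Run:
```python
from h import *
s=snapshot('scene')
P=np.array([depthpt(s,(u,v)) for u in range(268,300) for v in range(178,210) if v<205-(u-268)*0 and s['frame'][v,u].mean()>150])
def fit(P):
    for _ in range(4):
        A=np.c_[P[:,:2],np.ones(len(P))];c,*_=np.linalg.lstsq(A,P[:,2],rcond=None);r=P[:,2]-A@c;k=abs(r)<max(.004,2*r.std()*.8);P=P[k]
    return c,len(P),r.std()
c,n,sd=fit(P);print(c,n,sd)
a=np.radians(-93.8);g=c[:2]@[np.cos(a),np.sin(a)];print('tilt',-np.arctan(g))
print(get_obs()['force'],get_obs()['clock'])
```

```text
[0.02212661 0.33221886 0.05712823] 695 0.0013783650366888183
tilt 0.32140991304967853
[-2.56153567  3.22908868 10.20461084] 14.25
```

>>> play_rows([
  [0, 0, 0, 0.0005, 0],
  [0, 0, 0, 0.0005, 0],
  [0, 0, 0, 0.0005, 0],
  [0, 0, 0, 0.0005, 0],
  [0, 0, 0, 0.0005, 0],
])

```text
clock: 14.75
tool_pos: [0.4953, -0.1057, 0.1029]
orientation: [-180.0, 0.0, -93.9]
force: [-2.6, 3.6, 13.8]
opening: 0.0003
```

>>> play_rows([
  [0, 0, 0, -0.001, 0],
  [0, 0, 0, -0.002, 0],
  [0, 0, 0, -0.0035, 0],
  [0, 0, 0, -0.005, 0],
  [0, 0.0005, 0, -0.0065, 0],
  [0, 0.001, 0, -0.008, 0],
  [0, 0.001, 0, -0.0095, 0],
  [0, 0.0015, 0, -0.011, 0],
  [0, 0.002, 0, -0.0125, 0],
  [0, 0.002, 0, -0.014, 0],
])

```text
clock: 15.75
tool_pos: [0.4949, -0.1079, 0.1162]
orientation: [180.0, -0.0, -93.9]
force: [-0.5, -1.5, 1.6]
opening: 0.0004
```

>>> play_rows([
  [0, 0, 0, -0.0015, 0],
  [0, 0, 0, -0.003, 0],
  [0, 0.0005, 0, -0.0045, 0],
  [0, 0.0005, 0, -0.006, 0],
  [0, 0.0005, 0, -0.0075, 0],
  [0, 0.001, 0, -0.009, 0],
  [0, 0.001, 0, -0.0105, 0],
  [0, 0.001, 0, -0.012, 0],
  [0, 0.001, 0, -0.0135, 0],
  [0, 0.001, 0, -0.015, 0],
])

```text
clock: 16.75
tool_pos: [0.4948, -0.109, 0.1312]
orientation: [180.0, -0.0, -93.9]
force: [-0.7, -2.3, 1.8]
opening: 0.0001
```

>>> play_rows([
  [0, 0, 0, -0.001, 0],
  [0, 0, 0, -0.002, 0],
  [0, 0, 0, -0.003, 0],
  [0, 0, 0, -0.004, 0],
  [0, 0, 0, -0.005, 0],
  [0, 0, 0, -0.006, 0],
  [0, 0, 0, -0.007, 0],
  [0, 0, 0, -0.008, 0],
  [0, 0, 0, -0.009, 0],
  [0, 0, 0, -0.009, 0],
])

```text
clock: 17.75
tool_pos: [0.4949, -0.1089, 0.1402]
orientation: [-180.0, 0.0, -93.9]
force: [-1.4, -1.4, 2.7]
opening: 0.0004
```

>>> play_rows([
  [0, 0, 0, -0.0005, 0],
  [0, 0, 0, -0.001, 0],
  [0, 0, 0, -0.0015, 0],
  [0, 0, 0, -0.002, 0],
  [0, 0, 0, -0.0025, 0],
  [0, 0, 0, -0.003, 0],
  [0, 0, 0, -0.0035, 0],
  [0, 0, 0, -0.004, 0],
  [0, 0, 0, -0.0045, 0],
  [0, 0, 0, -0.005, 0],
])

```text
clock: 18.75
tool_pos: [0.4949, -0.1088, 0.1449]
orientation: [180.0, 0.0, -93.9]
force: [0.4, -0.9, 0.3]
opening: 0.0002
```

>>> play_rows([
  [0, 0, 0, -0.0005, 0],
  [0, 0, 0, -0.001, 0],
  [0, 0, 0, -0.0015, 0],
  [0, 0, 0, -0.002, 0],
  [0, 0, 0, -0.003, 0],
  [0, 0, 0, -0.004, 0],
])

```text
clock: 19.35
tool_pos: [0.4949, -0.1089, 0.1491]
orientation: [-180.0, -0.0, -93.9]
force: [0.2, 0.2, -0.7]
opening: 0.0001
```

>>> play_rows([
  [0, 0, 0, -0.02, 0],
  [0, 0, 0, -0.05, 0],
  [0, 0, 0, -0.1, 0],
  [0, 0, 0, -0.14, 0],
  [0, -0.02, 0, -0.14, 0],
  [0, -0.07, 0, -0.14, 0],
  [0, -0.07, 0, -0.14, 0],
  [0, -0.07, 0, -0.14, 0],
])

```text
clock: 20.15
tool_pos: [0.4996, -0.0381, 0.2892]
orientation: [-180.0, 0.0, -93.7]
force: [-0.5, -0.5, -0.1]
opening: 0.0002
```

Run:
```python
from h import *
import pickle
o=get_obs();s=snapshot('wrist');save(s,'w12.png');print(o['tool_pos'],o['force'],o['clock'])
s=snapshot('scene');crop(s,220,150,380,270,5,'s12.png')
```

```text
[ 0.49959398 -0.03807086  0.28920039] [-0.52263354 -0.45471213 -0.12566883] 20.15
```

View pics/w12.png

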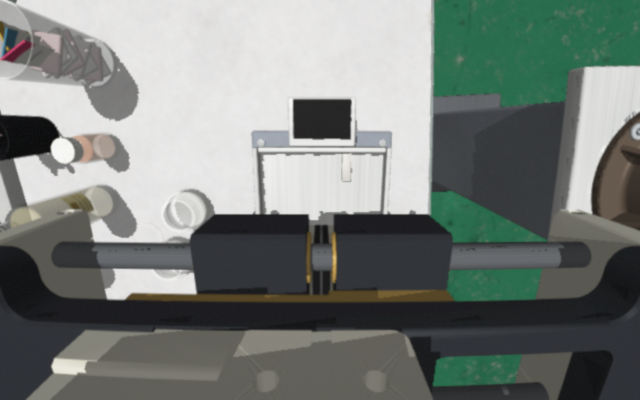

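View pics/s12.png

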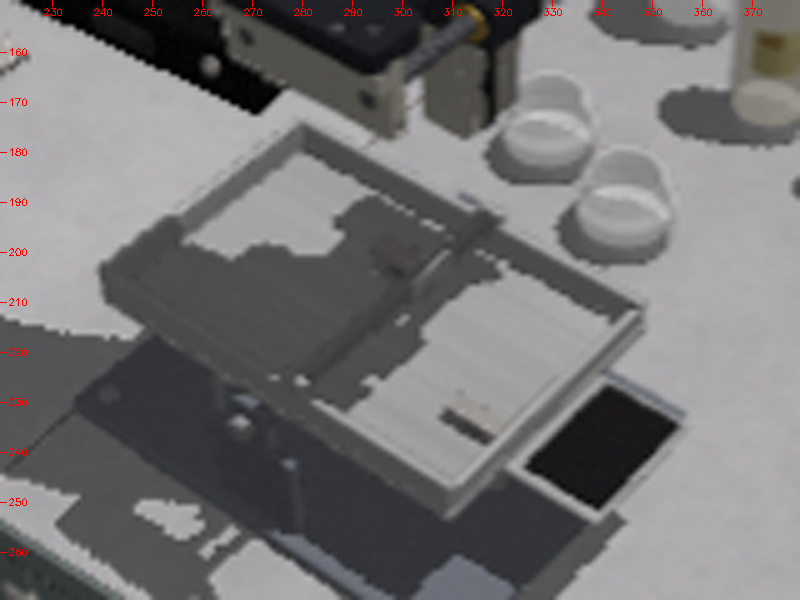

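>>> play_rows([
  [0, -0.05, 0, 0, 0],
  [0, -0.1, 0, 0, 0],
  [0, -0.14, 0, 0, 0],
  [0, -0.14, 0, 0, 0],
  [0, -0.14, 0, 0, 0],
  [0, -0.14, 0, 0, 0],
])

```text
clock: 20.85
tool_pos: [0.509, 0.0994, 0.2888]
orientation: [180.0, -0.0, -93.9]
force: [-0.5, 0.4, -0.3]
opening: 0.0006
```

Run:
```python
from h import *
o=get_obs();s=snapshot('wrist');crop(s,190,0,450,220,3,'w13.png');print(o['tool_pos'],o['force'],o['clock'])
P=np.array([depthpt(s,(u,v),o) for u in range(250,340,4) for v in range(45,190,4)])
P=P[abs(P[:,2]-.075)<.008];A=np.c_[P[:,:2],np.ones(len(P))];print(np.linalg.lstsq(A,P[:,2],rcond=None)[0],np.median(P[:,2]))
s=snapshot('scene');crop(s,220,150,380,270,5,'s13.png')
```

```text
[0.50900549 0.09935213 0.28883378] [-0.51195396  0.39498197 -0.2891652 ] 20.85
[ 0.00694547 -0.00122748  0.07103818] 0.07459655246216859
```

View pics/w13.png

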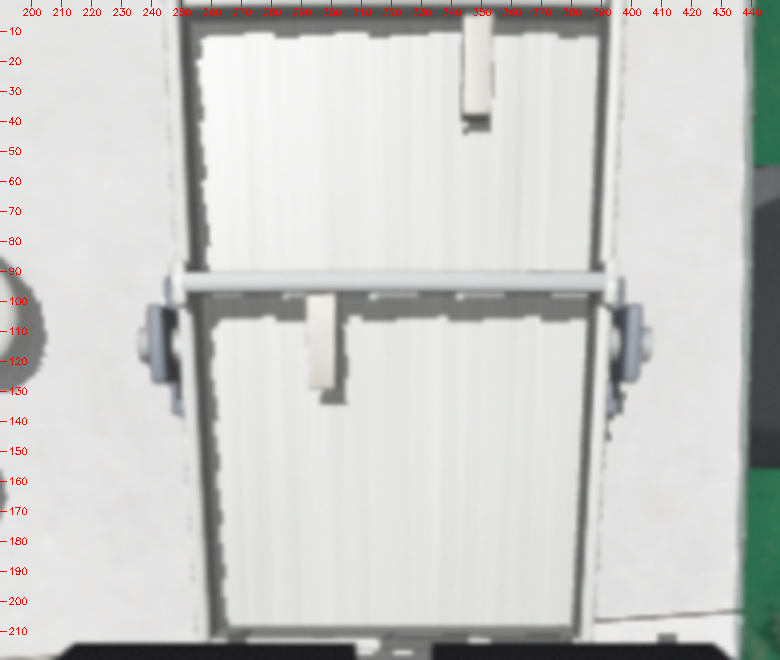

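View pics/s13.png

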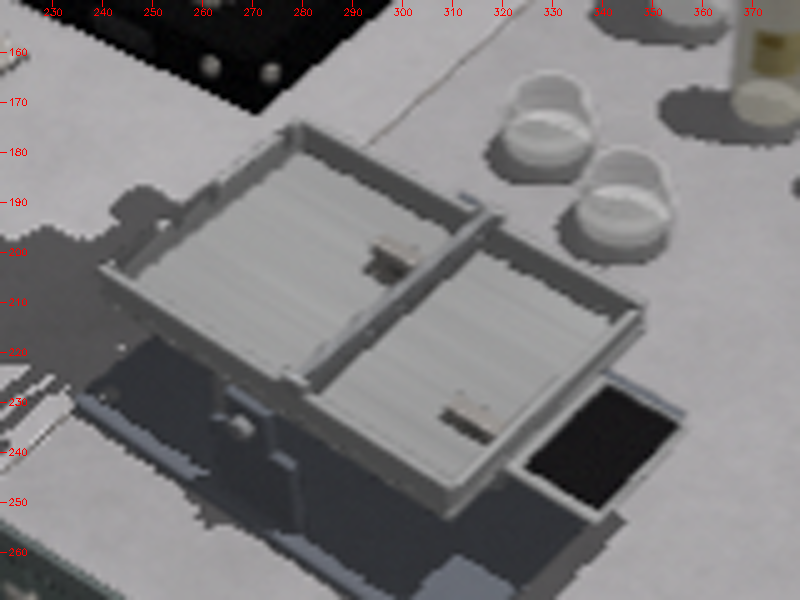

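The thin block lies against the end wall, around (348,20) in the wrist view. The thick block is against the bar, around (297,112). The tray is level and the arm is clear, so I'm handing in.

```bash
python3 -c "
from h import *
print(close_job())"
```

```text
the job is handed in; nothing more can be done
None
```

The blocks are sorted and the job is handed in, at about 21 s of the 59 s allowed.

- **Placing:** I set the thin block down in the loading half beside the thick one. The contact force was about 5.5 N, and I opened the jaws only slightly to release it.
- **Tipping:** I pressed the lip pad slowly until the force climbed steeply from about 3 N. The highest reading was 13.8 N, against the 20 N limit. The tray floor measured about 0.32 rad of tilt, which is within the stop's range. I held it on the stop for about 2 s.
- **Return:** I brought the tray back level over about 4 s. The fingers stayed on the pad until the force fell to zero.

**Last checks:** The pictures show the thin block at the lip-end wall and the thick block against the bar. The tray is level, with a floor slope below 0.01 and a height of about 75 mm. The arm is clear and reads no contact force, and the things round about that the final views cover look unmoved.

**Not seen directly:** While the tray was held down, the gripper hid the thin block. I saw that it had reached the wall only after the tray was level again. The first estimate of the tray's position, from the top camera, was about 3 mm off. I corrected it with the wrist camera before placing the block.

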